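# Press a cathode lamp home in its foam cutout

### The arm

A 6-joint arm with a two-finger parallel gripper is mounted at the origin on a cart in front of the work surface, level with it; the furniture and walls round the work are solid. World frame = base frame: x ahead of the robot, y to its left, z up, the work surface at z = 0. Lengths are in m, angles in rad, forces in N, time in s.
With the tool pointing down it reaches from about 0.375 to 0.9 m from the base axis. Payload 3.1 kg.
Tool frame: the origin (TCP) lies midway between the tips of the shut fingers; the grasp point (between the pads) lies 19 mm behind it; z points along the fingers, y is the line along which they close (so a half turn about z gives the same grasp; the last joint's range is limited). The gripper opens to 85 mm and grips with 20 to 120 N. Pads are 22 mm wide; open, the fingers measure 114 mm over their backs; the gripper's body (76 mm by 85 mm) begins 54 mm behind the grasp point. The pads swing forward as they close: fully open they stand 13 mm farther back than shut.
Start: joints at [0.981, 0.527, 1.433, -0, 1.181, -0.178], TCP at [0.25, 0.573, 0.231] pointing down, gripper open.
Joint ranges: [-3.08, 3.08], [-0.75, 2.2], [0.22, 2.44], [-1.43, 4.57], [0, 2.65], [-2.85, 2.85]. Speed limits (rad/s): [2.79, 2.79, 3.14, 3.14, 3.14, 3.14].

### API

Orientations are given as a unit quaternion [x, y, z, w].
In Python, from station import manip gives the robot as it stands.
- The arm moves only by the tool move_arm, never from a script. Its argument "increments" is a list that holds one entry, the list of rows, each a list of 5 numbers: the gripper's target within -1 to 1 (shut at 1, half-way at 0, fully open at -1), then the shift along the world's x, y, z in m, then the turn about the world's z in degrees. In form: [[[fingers, dx, dy, dz, twist], ...]]. A call has 1 to 8 rows; each row shifts and turns the commanded pose from where the row before left it; what a row does not reach is not made up. A row lasts 1/10 s, in which the tool goes at most 50 mm and 8.59 degrees, less where a joint would pass 70% of its speed; a pose out of reach is approached as far as the arm can. A call with a gripper value outside its range is refused whole. The fingers move at their own pace and stop on an object; "newtons" is the grip in N (left out, the last holds). Time passes only in rows, so rows that do not move let the fingers close. It gives the time, the measured TCP pose, the force, the opening and the grip force at its end, in the units of the state.
- manip.sense(): the state, without advancing time (a new reading comes with each control period).
- manip.snapshot(name): name is "scene" or "top" or "wrist"; returns a dict with "img" (480x640x3 uint8, red, green, blue), "fx", "fy", "cx", "cy" (pixels), "k1" (the pictures are not rectified: a ray, as slopes to the right and down, at radius r is drawn at 1 + k1 r^2 times it, then the intrinsics apply), "world_to_cam" (4x4, takes a point from world to camera coordinates); the wrist camera has in their place "tool_from_camera" (4x4, takes a point from camera to tool coordinates, whose origin is the TCP and whose axes are the flange's). Camera axes: x right, y down, z forward; pixel columns grow to the right and rows downward; lengths in m; the calibration is good to about 2 mm. A picture is of the moment at which its call begins: read the wrist's pose just before it. There is no depth.
- manip.sign_off(): hands the job in; it is judged then, once.
Trained networks look in the newest picture that a camera, given by its name, has taken for a name from the list of things; names that differ only in an ending like _2 or _b are one class to them, and where a whole thing is asked for, a point or a joint stands for the part that bears it (a point fixed in the world has none). Each returns a list of dicts, best first, with "confidence" (0 to 1); they miss things now and then, are a little off and sometimes report something else, mostly with a low value. They report only what shows in the picture. A call takes as long as a camera call.
- manip.spot_in(label, camera): "xyz" ([x, y, z] in m, in world coordinates, good to about 4 mm: the middle of the surface that is visible of it).
- manip.mark_of(label, camera): "xyz" ([x, y, z] in m, in world coordinates, good to about 4 mm: a listed point, or the origin of a listed thing).
The state is a dict: "t": time; "q": joint angles; "qd": joint speeds; "tau": joint torques, N m; "tcp_pos": TCP position; "tool_rot": TCP orientation; "force": force on the tool from outside, world axes, zero at the start; "ft_torque": the same for the moment, N m; "finger_gap": opening from 0.0 (shut) to 1.0 (fully open); "gripper_force": force on a finger pad.
Only numpy, scipy, OpenCV 4.12 (cv2) and the standard library are available. Lean on these libraries where they do the work, as an engineer would, in place of code of your own. Each camera call takes 0.05 s, during which the arm holds its last target. There are 200 camera calls.

### The job

Put the lamp with the yellow band away: lay it in the lamp-shaped cutout of the foam in the open red box, pins in the pin slot, and press it gently down past the foam's gripping lips until it lies fully home along its whole length. Do not shift the lamp with the red band, and do not press harder than the foam needs: the bulb is glass.

Things in the scene. Friction and masses are not known exactly. Their poses are not given: they have to be found in the camera images.
- yellow_lamp: Loose hollow-cathode lamp, yellow band, 90 g, on the bench: a rod 151 mm long along its own y. Black base 37 mm across (y +26 to +64 mm), pins to y +75.5 mm, glass bulb 35.4 mm across (y -40 to +26 mm) narrowing to a 24 mm neck with the window (to y -76 mm). It rolls; its origin lies on its surface at mid-length, 18.5 mm below its axis at the start. Centre of mass y = +5 mm.
- yellow_base (a point): Point on the axis of the yellow-banded lamp, inside the black base, 45 mm from mid-length towards the pins (its y = +45 mm).
- yellow_bulb (a point): Point on the axis of the yellow-banded lamp, inside the thick part of the bulb, 25 mm from mid-length towards the window (its y = -25 mm).
- red_mid (a point): Point on the axis of the other loose lamp (same shape, red band) at mid-length. It is to be left alone; the two lamps may have changed places.
- lamp_box: Open red box, fixed, 176 (its x) x 202 (its y) mm; origin at the centre of its underside. Walls 3 mm thick, top at z = 62 mm. The lid stands open, 10 degrees past upright, on the far (+x) wall and reaches z = 240 mm. A foam insert, black above and blue beneath, fills it up to z = 61 mm. Its lamp cutout runs along y; a slot at x = +45 mm holds a fixed red marker.
- cutout (a point): Mouth of the lamp cutout, at the foam's top: box frame x = -46, y = 0, z = 61 mm; axes as the box. 40 mm wide from y = -46 to +67 mm, 29 mm to y = -79 (neck), 22 mm to y = +79 (pins): 3 mm to spare at each end of the lamp; floor 30 mm down. Seated, the lamp's axis is 11.5 mm below the mouth, so fingers at its sides meet the foam first: let go and press from above.
- lips (a point): Midpoint of four springy grey foam beads (8 mm thick, 30 mm long) on the cutout's long edges: box frame x = -46, y = +10, z = 58.5 mm; pairs at y = -25 and +45 mm, tops 1.5 mm over the foam. They narrow the cutout to 32 mm. A lamp laid on them rests with its axis 17 to 20 mm above its seat. Some 5 to 12 N down over each pair spreads it, and it closes over the lamp; 20 N is plenty.
- seat_base (a point): Where point yellow_base lies when the lamp is fully home: box frame x = -46, y = +45, z = 49.5 mm, between one bead pair. The lamp's top is then 18.5 mm above. Axes as the box.
- seat_bulb (a point): Where point yellow_bulb lies when the lamp is fully home: box frame x = -46, y = -25, z = 49.5 mm, between the other bead pair. The lamp's top is then 17.7 mm above. Axes as the box.

How it is judged:
At the end, for the whole second after the job is handed in: The yellow-banded lamp lies still in the cutout, pins in the pin slot; its base point and its bulb point are each within 7 mm of their seat points and less than 3 mm above them (distance between yellow_base and seat_base below 0.007 m and distance between yellow_bulb and seat_bulb below 0.007 m and z of yellow_base in the frame of seat_base below 0.003 m and z of yellow_bulb in the frame of seat_bulb below 0.003 m and linear speed of yellow_lamp below 0.02 m/s); the robot touches nothing.
It fails at once if the yellow-banded lamp and the box or its foam press on each other with more than 60 N (contact force between yellow_lamp and lamp_box above 60 N).
It fails at once if the red-banded lamp is moved more than 30 mm (distance of red_mid from where it was at the start of the episode above 0.03 m).
It also fails if it takes over 58 s, if anything falls off the work surface, if the arm or the gripper's body presses on something with over 40 N, if the wrist force passes 120 N, or if a joint passes its speed limit or range.

## Working session

There is one attempt and no reset: what is moved stays moved. The work goes in short steps, Python scripts to look and compute and a tool call to move; the robot and the scene stay as the last step left them, time stands still between calls to the robot, and variables do not carry over. Pictures are saved under pics/ and viewed, at most 10 in all, crops included, and the job is handed in when it is done.

Besides the shell and the picture viewer there is one more tool, called after ">>>" as a command line: name --argument value ..., lists and objects as JSON in quotes. move_arm: Moves the arm, as the interface text tells. Its arguments: {"type":"object","properties":{"increments":{"type":"array","items":{"type":"array","items":{"type":"array","items":{"type":"number"}}}},"newtons":{"type":"number"}},"required":["increments"]}

```bash
mkdir -p pics; ls
cat > h.py <<'E'
from station import manip
import numpy as np, cv2
def snap(n,f=None):
    s=manip.snapshot(n)
    if f: cv2.imwrite('pics/'+f,s['img'][:,:,::-1])
    return s
def look(labels,cams):
    for c in cams:
        for l in labels:
            for fn in ('mark_of','spot_in'):
                r=getattr(manip,fn)(l,c)
                print(c,l,fn,[(np.round(d['xyz'],4).tolist(),round(d['confidence'],2)) for d in r[:3]])
E
python3 - <<'E'
from h import *
a=snap('scene'); b=snap('top')
cv2.imwrite('pics/a.png',cv2.resize(np.hstack([a['img'],b['img']])[:,:,::-1],(800,300),interpolation=cv2.INTER_AREA))
cv2.imwrite('pics/top.png',b['img'][:,:,::-1])
for l in ['yellow_lamp','yellow_base','yellow_bulb','red_mid','lamp_box','cutout','lips','seat_base','seat_bulb']:
    for c in ['scene','top']:
        r=manip.mark_of(l,c); print(c,l,[(np.round(d['xyz'],4).tolist(),round(d['confidence'],2)) for d in r[:2]])
s=manip.sense(); print(s['t'],s['tcp_pos'],s['tool_rot'])
E
```

```text
pics
scene yellow_lamp [([0.482, -0.114, -0.0002], 0.74)]
top yellow_lamp [([0.4835, -0.1081, -0.0007], 0.81)]
scene yellow_base [([0.5103, -0.0795, 0.0184], 0.93)]
top yellow_base [([0.5096, -0.0779, 0.0155], 0.75)]
scene yellow_bulb [([0.4673, -0.1316, 0.0224], 0.87), ([0.5181, 0.133, 0.0602], 0.58)]
top yellow_bulb [([0.4657, -0.1328, 0.0161], 0.83), ([0.4713, -0.3538, 0.0166], 0.64)]
scene red_mid [([0.4726, -0.3534, 0.0194], 0.91)]
top red_mid [([0.4721, -0.3541, 0.0147], 0.81)]
scene lamp_box [([0.5642, 0.1297, 0.0026], 0.72)]
top lamp_box [([0.5634, 0.1317, -0.0028], 0.87)]
scene cutout [([0.52, 0.1353, 0.0603], 0.71)]
top cutout [([0.5181, 0.1297, 0.0613], 0.78), ([0.5164, 0.108, 0.0518], 0.7)]
scene lips [([0.5162, 0.1438, 0.0612], 0.93)]
top lips [([0.5137, 0.1443, 0.0581], 0.89)]
scene seat_base [([0.5181, 0.1778, 0.0479], 0.97)]
top seat_base [([0.5132, 0.1093, 0.0513], 0.63)]
scene seat_bulb [([0.5167, 0.1084, 0.0486], 0.65)]
top seat_bulb [([0.4667, -0.1331, 0.0125], 0.75), ([0.5166, 0.1097, 0.0539], 0.61)]
1.0 [0.25013656 0.57276279 0.23133351] [2.04461667e-01 9.78874571e-01 3.60568274e-05 1.21111451e-05]
```

View pics/a.png

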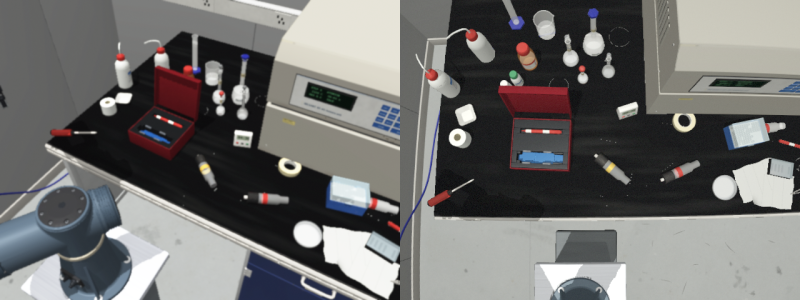

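View pics/top.png

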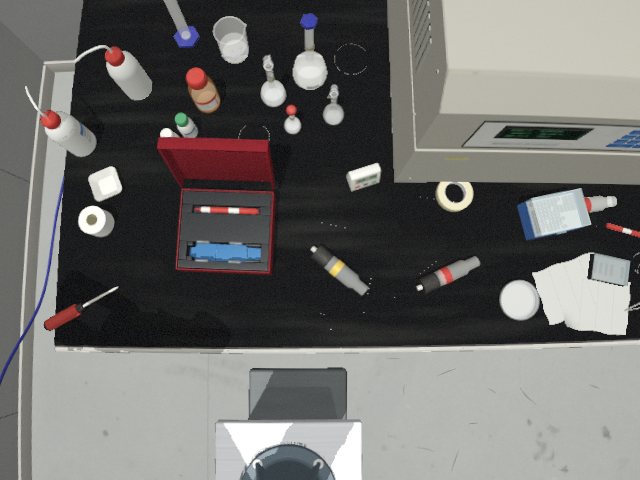

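The yellow lamp lies at top-image (340,270), black base at upper left (318,252). The red lamp is at (448,274). The box is at (225,230), with the blue-floored cutout at (225,252) on the near side. The networks' reports agree with this. I'll look from above the box on the way.

>>> move_arm --increments '[[[-1,0.022,-0.044,0.003,-7],[-1,0.022,-0.044,0.003,-7],[-1,0.022,-0.044,0.003,-7],[-1,0.022,-0.044,0.003,-7],[-1,0.022,-0.044,0.003,-7],[-1,0.022,-0.044,0.003,-7],[-1,0.022,-0.044,0.003,-7],[-1,0.022,-0.044,0.003,-7]]]'

```text
t: 1.8
tcp_pos: [0.4268, 0.219, 0.2557]
tool_rot: [0.642, 0.767, 0.0, 0.0]
force: [0.6, 0.7, 0.7]
finger_gap: 1.0
gripper_force: 0.0
```

>>> move_arm --increments '[[[-1,0.022,-0.044,0.003,-5],[-1,0.022,-0.044,0.003,-5],[-1,0,0,0,0],[-1,0,0,0,0]]]'

```text
t: 2.2
tcp_pos: [0.4705, 0.1317, 0.2614]
tool_rot: [0.706, 0.709, 0.0, -0.0]
force: [-0.7, 0.2, 0.0]
finger_gap: 0.996
gripper_force: 0.0
```

Run:
```python
from h import *
s=manip.sense(); print(s['t'],s['tcp_pos'],s['tool_rot'],s['q'],s['force'])
w=snap('wrist','w1.png'); print(w['tool_from_camera'].round(4).tolist())
look(['cutout','lips','seat_base','seat_bulb'],['wrist'])
```

```text
2.2 [0.47049416 0.13174188 0.26135478] [ 7.05580988e-01  7.08629235e-01  1.26194666e-04 -2.45613062e-04] [4.34984565e-02 3.04620281e-01 1.72931120e+00 5.94985273e-04
 1.10780825e+00 3.89218072e-02] [-0.68187907  0.16948818  0.03369342]
[[-0.0009, -0.9457, -0.3251, 0.0837], [1.0, -0.0008, -0.0007, -0.0006], [0.0004, -0.3251, 0.9457, -0.1441], [0.0, 0.0, 0.0, 1.0]]
wrist cutout mark_of [([0.516, 0.132, 0.0643], 0.82)]
wrist cutout spot_in [([0.6679, 0.1292, 0.0731], 0.96)]
wrist lips mark_of [([0.5123, 0.1422, 0.0627], 0.87)]
wrist lips spot_in [([0.6686, 0.129, 0.0743], 0.88)]
wrist seat_base mark_of [([0.5209, 0.1831, 0.0478], 0.73)]
wrist seat_base spot_in [([0.6664, 0.1305, 0.0677], 0.59)]
wrist seat_bulb mark_of [([0.5152, 0.1091, 0.0444], 0.66)]
wrist seat_bulb spot_in [([0.6674, 0.1289, 0.0668], 0.87)]
```

View pics/w1.png

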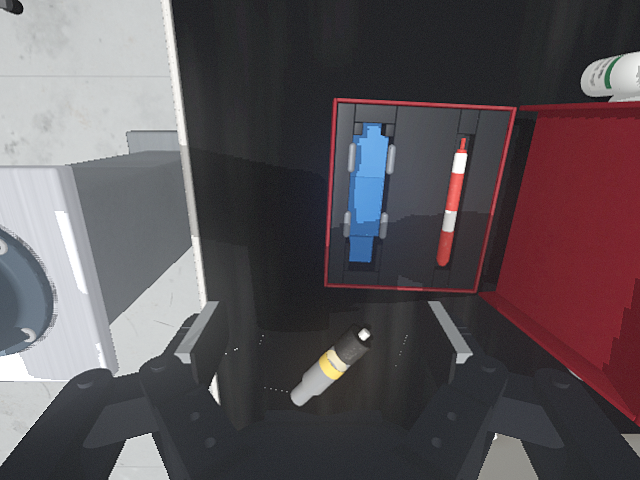

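The wrist view shows the cutout (blue) at (368,190), pin slot at the top (+y) and neck at the bottom. The grey beads are at (352,157), (391,159), (348,225) and (384,225). The lamp at (333,365) has its base towards upper right. I'll ray-cast the rim corners and beads to get the box pose.

```bash
cat >> h.py <<'E'
from scipy.spatial.transform import Rotation as R
def cam_pose(w,s):
    T=np.eye(4)
    if 'tool_from_camera' in w:
        T[:3,:3]=R.from_quat(s['tool_rot']).as_matrix();T[:3,3]=s['tcp_pos'];return T@w['tool_from_camera']
    return np.linalg.inv(w['world_to_cam'])
def rays(w,C,px):
    K=np.array([[w['fx'],0,w['cx']],[0,w['fy'],w['cy']],[0,0,1.]])
    u=cv2.undistortPoints(np.array(px,float).reshape(-1,1,2),K,np.array([w['k1'],0,0,0.]))[:,0]
    return C[:3,3],np.c_[u,np.ones(len(u))]@C[:3,:3].T
def on_z(w,C,px,z):
    o,d=rays(w,C,px); return o+d*((z-o[2])/d[:,2])[:,None]
E
python3 - <<'E'
from h import *
s=manip.sense(); w=snap('wrist'); C=cam_pose(w,s)
p=on_z(w,C,[(334,99),(517,107),(478,292),(326,286)],.062); print(p.round(4),p.mean(0))
b=on_z(w,C,[(352,157),(391,159),(348,225),(384,225)],.061); print(b.round(4),b.mean(0))
t=snap('top'); Ct=cam_pose(t,None)
p=on_z(t,Ct,[(181,190),(272,190),(271,272),(177,269)],.062); print(p.round(4),p.mean(0))
# two-view height of foam: bead midpoint (wrist) with scene/top not resolvable; use cutout mark rays
for l in ['yellow_base','yellow_bulb']:
    print(l,[(d['xyz'].round(4) if hasattr(d['xyz'],'round') else d['xyz'],d['confidence']) for d in manip.mark_of(l,'wrist')[:2]])
E
```

```text
[[0.4786 0.2358 0.062 ]
 [0.654  0.2302 0.062 ]
 [0.6481 0.031  0.062 ]
 [0.4731 0.0373 0.062 ]] [0.56346019 0.13359394 0.062     ]
[[0.4977 0.1819 0.061 ]
 [0.5371 0.1802 0.061 ]
 [0.496  0.1102 0.061 ]
 [0.5347 0.1105 0.061 ]] [0.51637843 0.14570301 0.061     ]
[[0.6502 0.2264 0.062 ]
 [0.6489 0.0295 0.062 ]
 [0.4727 0.0303 0.062 ]
 [0.4795 0.2292 0.062 ]] [0.56281181 0.1288459  0.062     ]
yellow_base [([0.5063, -0.0785, 0.0233], 0.67)]
yellow_bulb [([0.4608, -0.1348, 0.0155], 0.77)]
```

>>> move_arm --increments '[[[-1,0.0025,-0.04,-0.005,-6.6],[-1,0.0025,-0.04,-0.005,-6.6],[-1,0.0025,-0.04,-0.01,-6.6],[-1,0.0025,-0.04,-0.02,-6.6],[-1,0.0025,-0.04,-0.02,-6.6],[-1,0.0025,-0.039,-0.02,-6.5],[-1,0,0,0,0],[-1,0,0,0,0]]]'

```text
t: 3.65
tcp_pos: [0.4848, -0.1069, 0.1808]
tool_rot: [0.903, 0.429, -0.0, -0.001]
force: [0.1, 0.8, 0.5]
finger_gap: 1.0
gripper_force: 0.0
```

Run:
```python
from h import *
s=manip.sense(); print(s['t'],s['tcp_pos'],s['tool_rot'])
w=snap('wrist','w2.png')
look(['yellow_base','yellow_bulb','yellow_lamp'],['wrist'])
```

```text
3.65 [ 0.48476577 -0.10687756  0.18075221] [ 9.03299963e-01  4.29008518e-01 -4.33494610e-04 -8.24448609e-04]
wrist yellow_base mark_of [([0.5046, -0.077, 0.0229], 0.84)]
wrist yellow_base spot_in [([0.4875, -0.1013, 0.0361], 0.62)]
wrist yellow_bulb mark_of [([0.4642, -0.1297, 0.0178], 0.78)]
wrist yellow_bulb spot_in [([0.4835, -0.1012, 0.0302], 0.88)]
wrist yellow_lamp mark_of [([0.4812, -0.1125, -0.002], 0.66)]
wrist yellow_lamp spot_in [([0.4899, -0.1019, 0.0332], 0.64)]
```

View pics/w2.png

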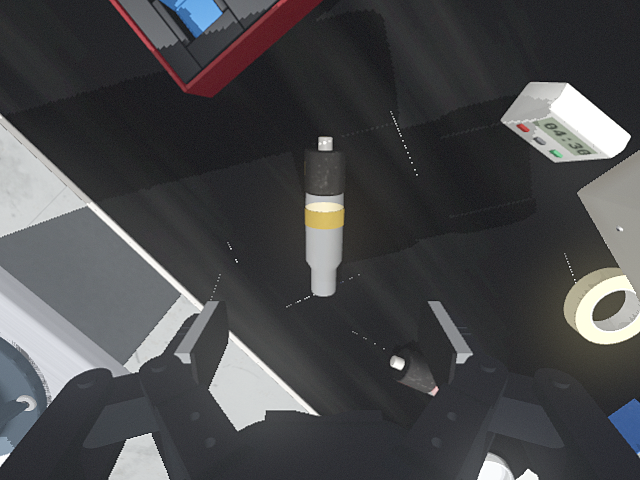

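The wrist view shows the lamp upright in the image. Its pins are at (325,143), base/bulb seam at (324,193) and neck end at (322,296), centred between the fingers.

Run:
```python
from h import *
s=manip.sense(); w=snap('wrist'); C=cam_pose(w,s)
p=on_z(w,C,[(325,139),(325,150),(324,193),(323,262),(322,296)],.0185); print(p.round(4))
t=s['tool_rot']; M=R.from_quat(t).as_matrix()
for q in p: print(((q-s['tcp_pos'])@M).round(4))
# two-view height: lamp ends centre pixel in wrist vs top
tp=snap('top'); Ct=cam_pose(tp,None)
for a,b in [((324,222),(337,268.5)),((322,296),(367,292))]:
    o1,d1=rays(w,C,[a]);o2,d2=rays(tp,Ct,[b])
    A=np.c_[d1[0],-d2[0]];l=np.linalg.lstsq(A,o2-o1,rcond=None)[0]; print('tri',(o1+d1[0]*l[0]).round(4),(o2+d2[0]*l[1]).round(4))
```

```text
[[ 0.5286 -0.0541  0.0185]
 [ 0.5227 -0.0614  0.0185]
 [ 0.4975 -0.0911  0.0185]
 [ 0.4528 -0.1448  0.0185]
 [ 0.4279 -0.1739  0.0185]]
[0.067  0.0013 0.1634]
[0.0575 0.0013 0.1634]
[0.0186 0.0004 0.1634]
[-0.0512 -0.0006  0.1634]
[-0.0895 -0.0017  0.1634]
tri [ 0.482  -0.1103  0.0302] [ 0.4818 -0.1101  0.0301]
tri [ 0.4286 -0.173   0.0206] [ 0.4308 -0.1756  0.0209]
```

>>> move_arm --increments '[[[-1,0,0,-0.045,0],[-1,0,0,-0.045,0],[-1,0,0,-0.045,0],[-1,0,0,-0.025,0],[-1,0,0,-0.015,0],[-1,0,0,0,0],[0.2,0,0,0,0],[0.2,0,0,0,0]]]' --newtons 30

```text
t: 4.9
tcp_pos: [0.486, -0.1065, 0.0073]
tool_rot: [0.903, 0.43, 0.001, 0.001]
force: [0.4, -0.0, -0.0]
finger_gap: 0.688
gripper_force: 0.0
```

>>> move_arm --increments '[[[1,0,0,0,0],[1,0,0,0,0],[1,0,0,0,0],[1,0,0,0,0],[1,0,0,0,0]]]' --newtons 30

```text
t: 5.4
tcp_pos: [0.4857, -0.1065, 0.0076]
tool_rot: [0.903, 0.43, 0.001, 0.001]
force: [-0.6, 0.8, 5.0]
finger_gap: 0.4
gripper_force: 29.3
```

>>> move_arm --increments '[[[1,0,0,0.02,0],[1,0,0,0.04,0],[1,0,0,0.05,0],[1,0,0.02,0.04,6],[1,0.006,0.04,0,7],[1,0.006,0.04,0,7],[1,0.006,0.04,0,7],[1,0.006,0.04,0,7]]]'

```text
t: 6.2
tcp_pos: [0.5089, 0.0752, 0.157]
tool_rot: [0.736, 0.677, 0.0, 0.0]
force: [1.4, 0.1, -1.1]
finger_gap: 0.399
gripper_force: 30.7
```

>>> move_arm --increments '[[[1,0.004,0.04,0,3.4],[1,0.003,0.0285,-0.01,0],[1,0,0,-0.01,0],[1,0,0,0,0],[1,0,0,0,0]]]'

```text
t: 6.7
tcp_pos: [0.5156, 0.1414, 0.1362]
tool_rot: [0.718, 0.696, -0.001, -0.0]
force: [0.1, -0.9, -0.8]
finger_gap: 0.402
gripper_force: 30.7
```

Run:
```python
from h import *
s=manip.sense(); print(s['t'],s['tcp_pos'],s['tool_rot'],s['gripper_force'])
w=snap('wrist','w3.png')
look(['yellow_base','yellow_bulb','lips','cutout','seat_base'],['wrist','top','scene'])
```

```text
6.7 [0.51558515 0.14142408 0.13616051] [ 7.17712741e-01  6.96339006e-01 -5.76784857e-04 -2.79790732e-04] 30.650179982185364
wrist yellow_base mark_of [([0.5121, 0.1806, 0.1507], 0.85)]
wrist yellow_base spot_in [([0.5151, 0.1658, 0.1665], 0.66)]
wrist yellow_bulb mark_of [([0.5078, 0.1099, 0.147], 0.8)]
wrist yellow_bulb spot_in [([0.5083, 0.1652, 0.1617], 0.69)]
wrist lips mark_of []
wrist lips spot_in [([0.6321, 0.1542, 0.0666], 0.86), ([0.5126, 0.1646, 0.1591], 0.57)]
wrist cutout mark_of []
wrist cutout spot_in [([0.6345, 0.1503, 0.0649], 0.74)]
wrist seat_base mark_of []
wrist seat_base spot_in [([0.6332, 0.1551, 0.0603], 0.98)]
top yellow_base mark_of [([0.5091, -0.0778, 0.0179], 0.7)]
top yellow_base spot_in [([0.4516, -0.1408, 0.0302], 0.7)]
top yellow_bulb mark_of [([0.4642, -0.1304, 0.0128], 0.67)]
top yellow_bulb spot_in [([0.4526, -0.1414, 0.026], 0.71)]
top lips mark_of [([0.5131, 0.1463, 0.0568], 0.7)]
top lips spot_in [([0.6111, 0.1298, 0.0608], 0.81)]
top cutout mark_of [([0.515, 0.1337, 0.0591], 0.66)]
top cutout spot_in [([0.6138, 0.1247, 0.0602], 0.97)]
top seat_base mark_of [([0.517, 0.1808, 0.0528], 0.74)]
top seat_base spot_in [([0.4657, -0.3483, 0.0329], 0.74), ([0.6105, 0.1311, 0.0593], 0.72)]
scene yellow_base mark_of [([0.5103, -0.0795, 0.0184], 0.93)]
scene yellow_base spot_in [([0.4698, -0.1171, 0.0327], 0.93), ([0.6279, 0.1193, 0.0619], 0.33)]
scene yellow_bulb mark_of [([0.4673, -0.1316, 0.0224], 0.87), ([0.5181, 0.133, 0.0602], 0.58)]
scene yellow_bulb spot_in [([0.4743, -0.1168, 0.0356], 0.94)]
scene lips mark_of [([0.5162, 0.1438, 0.0612], 0.93)]
scene lips spot_in [([0.6273, 0.1202, 0.0652], 0.88)]
scene cutout mark_of [([0.52, 0.1353, 0.0603], 0.71)]
scene cutout spot_in [([0.6302, 0.1227, 0.0612], 0.86)]
scene seat_base mark_of [([0.5181, 0.1778, 0.0479], 0.97)]
scene seat_base spot_in [([0.6287, 0.1214, 0.0605], 0.77)]
```

View pics/w3.png

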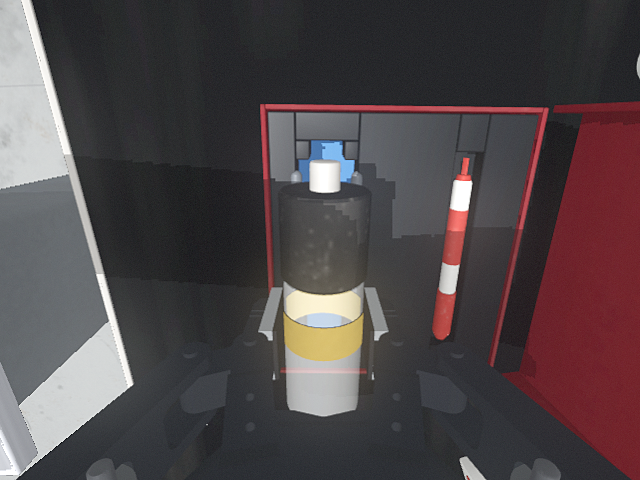

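The lamp is held centred and straight in the wrist view: pins (325,175), neck (322,410). Box rim corners are at (264,106) and (546,108), the far bead pair at (296,178) and (357,177), the pin slot at (328,145). I'll compute the fine alignment, and also measure the lamp from the top and scene cameras.

Run:
```python
from h import *
s=manip.sense(); w=snap('wrist'); C=cam_pose(w,s); M=R.from_quat(s['tool_rot']).as_matrix()
print(on_z(w,C,[(264,106),(546,108)],.062).round(4).tolist())
print('beads',on_z(w,C,[(296,178),(357,177)],.062).round(4).tolist())
print('slot',on_z(w,C,[(309,142),(345,142)],.061).round(4).tolist())
p=on_z(w,C,[(325,160),(325,185),(323,410)],.147); print('lamp',p.round(4).tolist(),((p-s['tcp_pos'])@M).round(4).tolist())
for c in ['top','scene']:
    snap(c)
    for l in ['yellow_base','yellow_bulb']:
        print(c,l,[(np.round(d['xyz'],4).tolist(),round(d['confidence'],2)) for d in manip.mark_of(l,c)[:2]])
```

```text
[[0.4822, 0.2348, 0.062], [0.6541, 0.2285, 0.062]]
beads [[0.4992, 0.1905, 0.062], [0.5389, 0.1899, 0.062]]
slot [[0.5087, 0.2128, 0.061], [0.5314, 0.2121, 0.061]]
lamp [[0.5183, 0.2109, 0.147], [0.518, 0.2011, 0.147], [0.5136, 0.085, 0.147]] [[0.0687, 0.0001, -0.0107], [0.0589, 0.0001, -0.0107], [-0.0573, -0.0008, -0.0107]]
top yellow_base []
top yellow_bulb [([0.5136, 0.1112, 0.1455], 0.56)]
scene yellow_base [([0.5181, 0.18, 0.1496], 0.81)]
scene yellow_bulb [([0.5158, 0.1074, 0.1517], 0.63)]
```

>>> move_arm --increments '[[[1,0.002,-0.002,0,0],[1,0,0,-0.03,0],[1,0,0,-0.025,0],[1,0,0,-0.01,0],[1,0,0,-0.004,0],[1,0,0,-0.002,0],[1,0,0,0,0],[1,0,0,0,0]]]'

```text
t: 9.4
tcp_pos: [0.5188, 0.1403, 0.0662]
tool_rot: [0.717, 0.697, 0.001, 0.001]
force: [0.6, -0.2, -0.4]
finger_gap: 0.4
gripper_force: 30.6
```

>>> move_arm --increments '[[[1,-0.001,0,-0.002,0],[1,0,0,-0.001,0],[1,0,0,0,0]]]'

```text
t: 9.7
tcp_pos: [0.517, 0.1403, 0.0624]
tool_rot: [0.717, 0.697, -0.0, 0.0]
force: [-0.2, -0.5, -1.0]
finger_gap: 0.399
gripper_force: 30.6
```

>>> move_arm --increments '[[[1,0,0,-0.002,0],[1,0,0,0,0]]]'

```text
t: 9.9
tcp_pos: [0.5173, 0.1403, 0.0603]
tool_rot: [0.717, 0.697, 0.0, 0.0]
force: [0.2, 0.1, -1.3]
finger_gap: 0.401
gripper_force: 31.0
```

Run:
```python
from h import *
s=manip.sense(); print(s['t'],s['tcp_pos'],s['force'],s['ft_torque'])
w=snap('wrist','w4.png')
```

```text
9.9 [0.51731041 0.14025404 0.06030174] [ 0.20244308  0.05392639 -1.25208185] [ 0.0297323  -0.04116772  0.04359031]
```

View pics/w4.png

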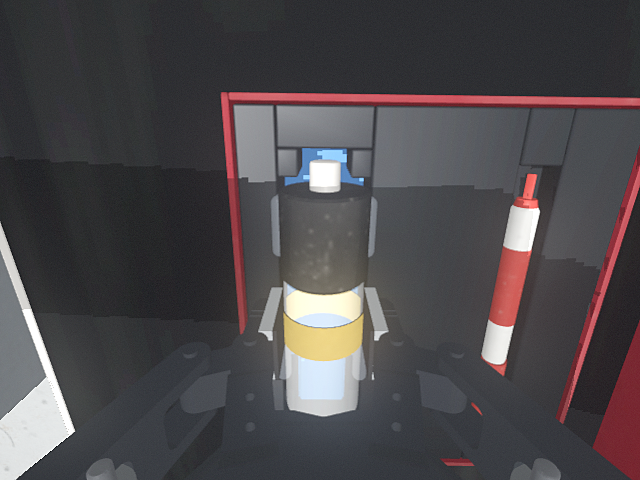

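The lamp sits centred over the cutout: pins at column 325, slot 302–350, beads symmetric at 276 and 372. There is no contact yet, so I'll go on down gently.

>>> move_arm --increments '[[[1,0,0,-0.0015,0],[1,0,0,0,0]]]'

```text
t: 10.15
tcp_pos: [0.5174, 0.1403, 0.0602]
tool_rot: [0.717, 0.697, 0.0, 0.0]
force: [-2.0, 0.5, 9.9]
finger_gap: 0.398
gripper_force: 37.0
```

>>> move_arm --increments '[[[1,0,0,-0.001,0],[1,0,0,0,0]]]'

```text
t: 10.35
tcp_pos: [0.5174, 0.1403, 0.0602]
tool_rot: [0.717, 0.697, 0.0, 0.0]
force: [-3.7, -0.2, 17.4]
finger_gap: 0.402
gripper_force: 40.9
```

Something stiff is touching, most likely the fingertips on the foam. I'll back up 2.5 mm and let go.

>>> move_arm --increments '[[[1,0,0,0.0025,0],[1,0,0,0.0,0]]]'

```text
t: 10.55
tcp_pos: [0.5174, 0.1403, 0.0607]
tool_rot: [0.717, 0.697, 0.0, 0.0]
force: [0.0, 1.2, -0.9]
finger_gap: 0.404
gripper_force: 30.6
```

>>> move_arm --increments '[[[0.05,0,0,0,0],[0.0,0,0,0,0],[-0.1,0,0,0.0,0],[-0.3,0,0,0,0],[-0.5,0,0,0,0],[-0.6,0,0,0,0]]]'

```text
t: 11.15
tcp_pos: [0.5171, 0.1402, 0.0602]
tool_rot: [0.717, 0.697, -0.0, -0.0]
force: [-0.8, 0.9, 0.1]
finger_gap: 0.804
gripper_force: 0.0
```

>>> move_arm --increments '[[[-0.6,0,0,0.02,0],[-0.6,0,0,0.04,0],[-0.6,0,0,0.04,0],[0,0,0,0.02,0],[1,0,0,0,0],[1,0,0,0,0],[1,0,0,0,0]]]'

```text
t: 11.85
tcp_pos: [0.516, 0.1401, 0.179]
tool_rot: [0.718, 0.697, -0.001, -0.001]
force: [-0.2, -0.7, -0.7]
finger_gap: 0.117
gripper_force: 0.0
```

Run:
```python
from h import *
s=manip.sense(); print(s['t'],s['tcp_pos'],s['force'],s['finger_gap'])
w=snap('wrist','w5.png')
for c in ['wrist','top','scene']:
    if c!='wrist': snap(c)
    for l in ['yellow_base','yellow_bulb']:
        print(c,l,[(np.round(d['xyz'],4).tolist(),round(d['confidence'],2)) for d in manip.mark_of(l,c)[:2]])
```

```text
11.85 [0.51595415 0.1401338  0.17895867] [-0.17639581 -0.72489381 -0.74588149] 0.11664417255453823
wrist yellow_base [([0.517, 0.1777, 0.0704], 0.96)]
wrist yellow_bulb [([0.5091, 0.1093, 0.0667], 0.64)]
top yellow_base [([0.5169, 0.1804, 0.0712], 0.76)]
top yellow_bulb [([0.513, 0.1044, 0.0633], 0.79)]
scene yellow_base [([0.5182, 0.1788, 0.0713], 0.57)]
scene yellow_bulb [([0.515, 0.1104, 0.0695], 0.95)]
```

View pics/w5.png

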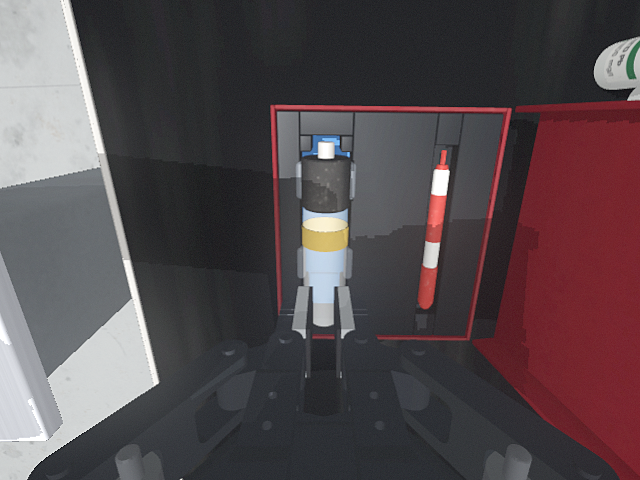

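The lamp rests on the beads, aligned: pins at (326,148) over the slot, beads visible on both sides. Next I press from above with shut fingers, midway between the bead pairs.

>>> move_arm --increments '[[[1,0.0015,0.002,-0.03,0],[1,0,0,-0.03,0],[1,0,0,-0.018,0],[1,0,0,-0.006,0],[1,0,0,0,0],[1,0,0,0,0]]]'

```text
t: 12.9
tcp_pos: [0.5194, 0.1423, 0.097]
tool_rot: [0.717, 0.697, 0.001, 0.001]
force: [-0.2, 0.2, 0.2]
finger_gap: 0.001
gripper_force: 0.0
```

>>> move_arm --increments '[[[1,0,0,-0.003,0],[1,0,0,-0.002,0],[1,0,0,-0.001,0],[1,0,0,0,0]]]'

```text
t: 13.3
tcp_pos: [0.5186, 0.1422, 0.0904]
tool_rot: [0.717, 0.697, 0.0, 0.0]
force: [0.2, -0.2, -0.2]
finger_gap: -0.001
gripper_force: 0.0
```

>>> move_arm --increments '[[[1,0,0,-0.002,0],[1,0,0,0,0]]]'

```text
t: 13.5
tcp_pos: [0.5185, 0.1422, 0.0881]
tool_rot: [0.717, 0.697, -0.0, -0.0]
force: [-0.7, 0.9, -0.4]
finger_gap: -0.0
gripper_force: 0.0
```

>>> move_arm --increments '[[[1,-0.001,0,-0.002,0],[1,0,0,0,0]]]'

```text
t: 13.7
tcp_pos: [0.5172, 0.1422, 0.086]
tool_rot: [0.717, 0.697, -0.0, -0.0]
force: [0.3, -0.3, 0.3]
finger_gap: -0.003
gripper_force: 0.0
```

>>> move_arm --increments '[[[1,0,0,-0.0015,0],[1,0,0,0,0]]]'

```text
t: 13.9
tcp_pos: [0.5176, 0.1424, 0.0852]
tool_rot: [0.718, 0.697, 0.0, -0.0]
force: [-1.4, 0.4, 4.8]
finger_gap: 0.001
gripper_force: 1.7
```

>>> move_arm --increments '[[[1,0,0,-0.0015,0],[1,0,0,0,0]]]'

```text
t: 14.1
tcp_pos: [0.518, 0.1424, 0.0842]
tool_rot: [0.718, 0.697, 0.001, 0.0]
force: [-2.1, 0.3, 7.8]
finger_gap: 0.0
gripper_force: 3.8
```

>>> move_arm --increments '[[[1,0,0,-0.0015,0],[1,0,0,0,0]]]'

```text
t: 14.3
tcp_pos: [0.5181, 0.1425, 0.0831]
tool_rot: [0.718, 0.697, 0.001, 0.0]
force: [-2.8, 0.1, 9.8]
finger_gap: 0.002
gripper_force: 5.1
```

>>> move_arm --increments '[[[1,0,0,-0.0015,0],[1,0,0,0,0]]]'

```text
t: 14.5
tcp_pos: [0.5182, 0.1425, 0.0818]
tool_rot: [0.717, 0.697, 0.001, 0.001]
force: [-2.2, -0.0, 11.5]
finger_gap: -0.001
gripper_force: 5.7
```

>>> move_arm --increments '[[[1,0,0,-0.0015,0],[1,0,0,0,0]]]'

```text
t: 14.7
tcp_pos: [0.5182, 0.1424, 0.0804]
tool_rot: [0.717, 0.697, 0.001, 0.001]
force: [-1.7, 0.2, 11.5]
finger_gap: -0.001
gripper_force: 5.9
```

>>> move_arm --increments '[[[1,0,0,-0.0015,0],[1,0,0,0,0]]]'

```text
t: 14.9
tcp_pos: [0.5183, 0.1423, 0.0789]
tool_rot: [0.717, 0.697, 0.001, 0.001]
force: [-1.9, -0.7, 12.2]
finger_gap: 0.0
gripper_force: 5.8
```

>>> move_arm --increments '[[[1,0,0,-0.0015,0],[1,0,0,0,0]]]'

```text
t: 15.1
tcp_pos: [0.5185, 0.1421, 0.0772]
tool_rot: [0.717, 0.697, 0.001, 0.001]
force: [-2.0, -1.3, 9.5]
finger_gap: -0.001
gripper_force: 4.9
```

>>> move_arm --increments '[[[1,0,0,-0.0015,0],[1,0,0,0,0]]]'

```text
t: 15.3
tcp_pos: [0.5183, 0.1418, 0.075]
tool_rot: [0.717, 0.697, 0.0, 0.001]
force: [0.3, -2.4, 3.3]
finger_gap: 0.002
gripper_force: 2.0
```

>>> move_arm --increments '[[[1,0,0,-0.0015,0],[1,0,0,0,0]]]'

```text
t: 15.5
tcp_pos: [0.5182, 0.142, 0.073]
tool_rot: [0.717, 0.697, 0.0, 0.001]
force: [-0.3, -2.6, 4.8]
finger_gap: 0.002
gripper_force: 2.5
```

>>> move_arm --increments '[[[1,0,0,-0.0015,0],[1,0,0,0,0]]]'

```text
t: 15.7
tcp_pos: [0.5183, 0.1424, 0.0715]
tool_rot: [0.718, 0.696, 0.001, 0.0]
force: [1.0, -0.7, 5.3]
finger_gap: 0.002
gripper_force: 2.4
```

>>> move_arm --increments '[[[1,0,0,-0.0015,0],[1,0,0,0,0]]]'

```text
t: 15.9
tcp_pos: [0.5182, 0.1427, 0.0699]
tool_rot: [0.718, 0.696, 0.001, 0.0]
force: [0.9, 1.1, 5.0]
finger_gap: 0.003
gripper_force: 2.0
```

>>> move_arm --increments '[[[1,0,0,-0.0015,0],[1,0,0,0,0]]]'

```text
t: 16.1
tcp_pos: [0.5177, 0.1425, 0.068]
tool_rot: [0.718, 0.697, 0.0, -0.0]
force: [0.2, 1.4, 2.3]
finger_gap: 0.002
gripper_force: 1.0
```

>>> move_arm --increments '[[[1,0,0,-0.001,0],[1,0,0,0,0]]]'

```text
t: 16.3
tcp_pos: [0.5175, 0.1425, 0.0672]
tool_rot: [0.718, 0.697, -0.0, -0.0]
force: [-1.1, 2.0, 3.5]
finger_gap: -0.001
gripper_force: 1.7
```

>>> move_arm --increments '[[[1,0,0,-0.001,0],[1,0,0,0,0]]]'

```text
t: 16.5
tcp_pos: [0.5176, 0.1425, 0.0671]
tool_rot: [0.718, 0.697, 0.0, -0.0]
force: [-1.4, 1.6, 9.3]
finger_gap: -0.004
gripper_force: 5.0
```

The press stops stiffly at z = 0.0671, against 0.067 expected for a seated lamp. I'll back off and check both ends.

>>> move_arm --increments '[[[1,0,0,0.02,0],[1,0,0,0.04,0],[1,0,0,0.04,0],[1,0,-0.03,0.02,0],[1,0,-0.02,0,0],[1,0,0,0,0],[1,0,0,0,0]]]'

```text
t: 17.2
tcp_pos: [0.5166, 0.092, 0.1856]
tool_rot: [0.718, 0.696, -0.001, -0.001]
force: [-0.6, 0.7, 0.7]
finger_gap: -0.002
gripper_force: 0.0
```

Run:
```python
from h import *
s=manip.sense(); print(s['t'],s['tcp_pos'],s['force'])
w=snap('wrist','w6.png')
for c in ['wrist','top','scene']:
    if c!='wrist': snap(c)
    for l in ['yellow_base','yellow_bulb','red_mid']:
        print(c,l,[(np.round(d['xyz'],4).tolist(),round(d['confidence'],2)) for d in manip.mark_of(l,c)[:2]])
```

```text
17.2 [0.51664644 0.09200907 0.18557315] [-0.57569542  0.69651235  0.67237173]
wrist yellow_base [([0.5154, 0.182, 0.0542], 0.69)]
wrist yellow_bulb [([0.5104, 0.1091, 0.0488], 0.86)]
wrist red_mid []
top yellow_base [([0.5161, 0.1781, 0.0516], 0.86)]
top yellow_bulb [([0.5149, 0.1085, 0.0446], 0.67)]
top red_mid [([0.4724, -0.3524, 0.0159], 0.98)]
scene yellow_base [([0.5208, 0.1775, 0.0509], 0.72)]
scene yellow_bulb [([0.5147, 0.1065, 0.0551], 0.93)]
scene red_mid [([0.4679, -0.3528, 0.0229], 0.64)]
```

View pics/w6.png

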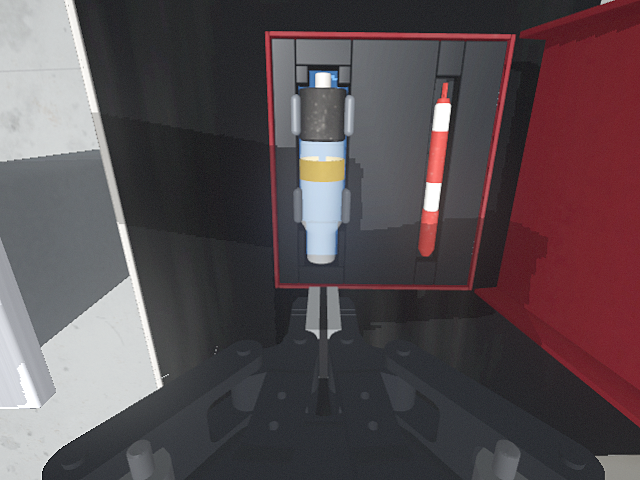

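The lamp appears down between the beads: pins in the slot (322,78), neck (320,258), beads beside it. I'll verify each end by touch, gently, starting with the bulb end.

>>> move_arm --increments '[[[1,0,0.016,-0.04,0],[1,0,0,-0.04,0],[1,0,0,-0.025,0],[1,0,0,-0.007,0],[1,0,0,0,0],[1,0,0,-0.002,0],[1,0,0,0,0]]]'

```text
t: 18.5
tcp_pos: [0.5187, 0.1082, 0.0736]
tool_rot: [0.718, 0.697, 0.001, 0.001]
force: [0.5, -0.3, -0.3]
finger_gap: -0.0
gripper_force: 0.0
```

>>> move_arm --increments '[[[1,0,0,-0.002,0],[1,0,0,0,0],[1,0,0,0,0]]]'

```text
t: 18.8
tcp_pos: [0.5178, 0.1082, 0.0708]
tool_rot: [0.717, 0.697, 0.0, 0.0]
force: [-0.2, 0.1, -0.5]
finger_gap: -0.002
gripper_force: 0.0
```

>>> move_arm --increments '[[[1,0,0,-0.001,0],[1,0,0,0,0]]]'

```text
t: 19.0
tcp_pos: [0.5176, 0.1083, 0.0693]
tool_rot: [0.718, 0.697, -0.0, -0.0]
force: [-0.2, 1.1, -0.7]
finger_gap: 0.004
gripper_force: 0.0
```

>>> move_arm --increments '[[[1,0,0,-0.001,0],[1,0,0,0,0]]]'

```text
t: 19.2
tcp_pos: [0.5175, 0.1082, 0.0681]
tool_rot: [0.717, 0.697, -0.0, -0.0]
force: [-0.9, 0.2, -0.9]
finger_gap: -0.001
gripper_force: 0.0
```

>>> move_arm --increments '[[[1,0,0,-0.001,0],[1,0,0,0,0]]]'

```text
t: 19.4
tcp_pos: [0.5177, 0.1082, 0.0673]
tool_rot: [0.717, 0.697, 0.0, 0.0]
force: [1.2, 0.3, 0.5]
finger_gap: -0.002
gripper_force: 0.1
```

>>> move_arm --increments '[[[1,0,0,-0.001,0],[1,0,0,0,0]]]'

```text
t: 19.6
tcp_pos: [0.5178, 0.1082, 0.0671]
tool_rot: [0.717, 0.697, 0.0, 0.0]
force: [-1.0, -0.1, 6.1]
finger_gap: -0.0
gripper_force: 3.4
```

The bulb end is home, with its top at 0.0672. Now the base end, expected at 0.068.

>>> move_arm --increments '[[[1,0,0,0.02,0],[1,0,0.035,0.01,0],[1,0.002,0.035,0,0],[1,0,0,-0.018,0],[1,0,0,-0.006,0],[1,0,0,-0.001,0],[1,0,0,0,0],[1,0,0,0,0]]]'

```text
t: 20.4
tcp_pos: [0.5199, 0.1776, 0.0715]
tool_rot: [0.718, 0.696, 0.0, 0.0]
force: [0.5, -0.1, -0.2]
finger_gap: 0.004
gripper_force: 0.0
```

>>> move_arm --increments '[[[1,0,0,-0.0015,0],[1,0,0,0,0]]]'

```text
t: 20.6
tcp_pos: [0.5198, 0.1779, 0.07]
tool_rot: [0.718, 0.696, 0.0, 0.0]
force: [-0.1, -0.4, -0.0]
finger_gap: -0.002
gripper_force: 0.0
```

>>> move_arm --increments '[[[1,0,0,-0.0015,0],[1,0,0,0,0]]]'

```text
t: 20.8
tcp_pos: [0.5196, 0.1781, 0.0682]
tool_rot: [0.718, 0.697, -0.0, -0.0]
force: [0.7, 1.1, -0.4]
finger_gap: -0.003
gripper_force: 0.0
```

>>> move_arm --increments '[[[1,0,0,-0.001,0],[1,0,0,0,0]]]'

```text
t: 21.0
tcp_pos: [0.5197, 0.1782, 0.068]
tool_rot: [0.717, 0.697, 0.0, 0.0]
force: [-1.7, 0.5, 5.0]
finger_gap: -0.001
gripper_force: 2.4
```

Both ends are home. I'll retreat and hand in.

>>> move_arm --increments '[[[1,0,0,0.02,0],[1,0,0,0.04,0],[1,0,0,0.04,0],[1,0,0,0.02,0],[1,0,0,0,0],[1,0,0,0,0],[1,0,0,0,0]]]'

```text
t: 21.7
tcp_pos: [0.5185, 0.1781, 0.1859]
tool_rot: [0.717, 0.697, -0.001, -0.001]
force: [0.4, 0.0, -0.5]
finger_gap: 0.001
gripper_force: 0.0
```

Run:
```python
from h import *
s=manip.sense(); print(s['t'],s['tcp_pos'],s['force'])
print(manip.sign_off())
```

```text
21.7 [0.51845372 0.17807536 0.1858885 ] [ 0.39502416  0.00586342 -0.48469441]
the job is handed in; nothing more can be done
None
```

The yellow-banded lamp lies fully home in the cutout with its pins in the slot: touching both ends found the top at the expected seated height, pressing readings stayed at about 12 N, the red lamp was not moved, and I handed the job in at 21.7 s (no verdict came back).

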